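# Put the black clamping set back in its setup tray

## Robot

A 7-joint arm with a two-finger parallel gripper is mounted at the origin on the work surface. World frame = base frame: x ahead of the robot, y to its left, z up, the work surface at z = 0. Lengths are in m, angles in rad, forces in N, time in s.
With the tool pointing down it reaches from about 0.4 to 0.85 m from the base axis. Payload 10.4 kg.
Tool frame: the origin (TCP) lies at the very end of the fingers, on their centre line; the grasp point (between the pads) lies 19 mm behind it; z points along the fingers, y is the direction in which the jaws open and shut (so a half turn about z gives the same grasp; the last joint's range is limited). The gripper opens to 87 mm and grips with 3 to 60 N. Pads are 19 mm wide; open, the fingers measure 117 mm over their backs; the gripper's body (75 mm by 190 mm) begins 51 mm behind the grasp point.
Start: joints at [-1.331, 0.332, -0.065, 1.46, 0.022, 1.35, -0.088], TCP at [0.162, 0.604, 0.223] pointing down, gripper open.
Joint ranges: [-2.6, 2.6], [-0.5, 2.12], [-1.47, 1.34], [0.16, 2.42], [-1.27, 4.41], [0.06, 2.06], [-2.6, 2.6]. Speed limits (rad/s): [2.22, 2.22, 2.79, 2.79, 3.14, 3.14, 3.14].

## Interface

Orientations are given as a unit quaternion [x, y, z, w].
In Python, from plant import arm gives the robot as it stands. Calls block until the motion is done:
- arm.move_pose(position, orientation): joint-space move of the TCP to a pose.
- arm.move_linear(position, rotation=None, feed=0.15, max_force=None): straight line of the TCP; rotation=None keeps the orientation; feed is the mean speed in m/s. With max_force (N) it stops when the force on the tool has changed by that much, and returns True; else False.
- arm.set_joints(angles): joint-space move.
- arm.command_gripper(opening): opening from 0.0 (shut) to 1.0 (fully open); the grip force is fixed at half the most; returns when the fingers have stopped.
- arm.pause(seconds).
- arm.inverse_kinematics(position, orientation): joint angles nearest the present ones, or None.
- arm.get_state(): the state.
- arm.read_camera(name): name is "scene" or "side" or "wrist"; returns the picture (400x640x3 uint8, red, green, blue); there is no depth.
- arm.camera_params(name): a dict with "camera_matrix" (3x3 intrinsics, pixels), "R" (3x3) and "t" (3): a world point X has camera coordinates R X + t. Camera axes: x right, y down, z forward; pixel columns grow to the right and rows downward; lengths in m; the calibration is good to about 2 mm. A picture is of the moment at which its call begins: read the wrist's pose just before it. camera_params takes no time and is no camera call; for the wrist camera it gives the pose at the moment of the call.
A pose or a line that the arm cannot do raises arm.IKError and nothing moves.
- arm.hand_in(): hands the job in, once; it reports no verdict.
The state is a dict: "clock": time; "joint_positions": joint angles; "qvel": joint speeds; "effort": joint torques, N m; "tcp_pos": TCP position; "eef_rot": TCP orientation; "contact_force": force on the tool from outside, world axes, zero at the start; "wrist_torque": the same for the moment, N m; "grip_width": opening from 0.0 (shut) to 1.0 (fully open).
Only numpy, scipy, OpenCV 4.12 (cv2) and the standard library are available. Lean on these libraries where they do the work, as an engineer would, in place of code of your own. Each camera call takes 0.05 s, during which the arm holds its last target. There are 200 camera calls.

## Task

Tidy the clamping set off the machine table: put the black strap clamp, the black flange nut, the black T-slot nut and the black step block into the grey setup tray, each lying flat on the pad that shows its own outline, centred on the outline and lined up with it (either way round; the nut may be turned as you like). The brass strap clamp and the brass flange nut belong to another job: leave them where they are. Let go of everything at the end.

Things in the scene. Friction and masses are not known exactly. Their poses are not given: they have to be found in the camera images.
- black_strap: The BLACK steel strap clamp, about 0.36 kg. Strap clamp, a flat bar 84 (its x) x 32 (its y) x 22 mm high, with a 12 mm wide slot through it along its length. Lies flat. Origin: centre of the underside; z up.
- black_nut: The BLACK steel flange nut with a bright disc in the middle of its top, about 0.15 kg. Flange nut: hexagon 30 mm across flats (two flats face its +y and -y; the other flats 60 degrees on) from 5 mm up to its top at 28 mm, on a round flange 40 mm across and 5 mm high. Stands on its flange. Origin: centre of the underside; z up.
- t_nut: The black steel T-slot nut, about 0.19 kg: base 40 (its x) x 32 (its y) x 10 mm high, and on it a neck 40 (x) x 20 (y) mm from 10 mm up to its top at 28 mm, with two bright lines along the long edges of the top. Stands on its base. Origin: centre of the underside; z up.
- step_block: The black steel step block (staircase-shaped clamp support), about 0.33 kg: 52 (its x) x 30 (its y) mm, four 13 mm long steps rising along its +x, 16, 24, 32 and 40 mm high, with bright step edges. Its sides (+y and -y) are flat. Origin: centre of the underside; z up.
- brass_strap: The BRASS (yellow metal) strap clamp, which does not belong in the tray. Strap clamp, a flat bar 84 (its x) x 32 (its y) x 22 mm high, with a 12 mm wide slot through it along its length. Lies flat. Origin: centre of the underside; z up.
- brass_nut: The BRASS (yellow metal) flange nut, which does not belong in the tray. Flange nut: hexagon 30 mm across flats (two flats face its +y and -y; the other flats 60 degrees on) from 5 mm up to its top at 28 mm, on a round flange 40 mm across and 5 mm high. Stands on its flange. Origin: centre of the underside; z up.
- strap_pad: BLUE pad with the white outline of a slotted strap clamp (84 x 32 mm). Pad 100 (x) x 110 (y) x 3 mm, fixed as the floor of one tray compartment. Origin: centre of its underside, 4 mm above the table; the part rests on its top, 3 mm higher. Outline centred, long side along the pad's x. The four pads lie 2 by 2, in any order but all pointing one way, 110 mm apart in x, 120 in y.
- nut_pad: RED pad with the white outline of a flange nut (ring 40 mm across). Pad 100 (x) x 110 (y) x 3 mm, fixed as the floor of one tray compartment. Origin: centre of its underside, 4 mm above the table; the part rests on its top, 3 mm higher. Outline centred, long side along the pad's x. The tray's outer and dividing walls are 4 mm thick and rise only 5 mm above the pads.
- tnut_pad: GREEN pad with the white outline of a T-slot nut (40 x 32 mm, with two lines along it and a round spot in the middle). Pad 100 (x) x 110 (y) x 3 mm, fixed as the floor of one tray compartment. Origin: centre of its underside, 4 mm above the table; the part rests on its top, 3 mm higher. Outline centred, long side along the pad's x. 
- step_pad: YELLOW pad with the white outline of a step block (52 x 30 mm, with three lines across). Pad 100 (x) x 110 (y) x 3 mm, fixed as the floor of one tray compartment. Origin: centre of its underside, 4 mm above the table; the part rests on its top, 3 mm higher. Outline centred, long side along the pad's x. 
Not all that is in view belongs to the job. Leave any pink look-alike of the black_strap alone.

How it is judged:
By the outcome, as a careful person would: the job done as asked, in the order asked, and still so for the second after the job is handed in, with the robot touching nothing.
It also fails if it takes over 104 s, if anything falls off the work surface, if the arm or the gripper's body presses on something with over 40 N, if the wrist force passes 120 N, or if a joint passes its speed limit or range.

## Working session

There is one attempt and no reset: what is moved stays moved. The work goes in short steps, each a Python script; the robot and the scene stay as the last script left them, time stands still between calls to the robot, and variables do not carry over. Pictures are saved under pics/ and viewed, about 12 in all and at most 16, crops included, and the job is handed in when it is done.

```bash
ls; mkdir -p pics; python3 - <<'E'
from plant import arm
import cv2, numpy as np
ims=[]
for n in ("scene","side","wrist"):
    p=arm.camera_params(n); im=arm.read_camera(n); cv2.imwrite(f"pics/{n}0.png",im[:,:,::-1])
    R=np.array(p["R"]);print(n,np.round(p["camera_matrix"],1).tolist(),np.round(-R.T@p["t"],3),np.round(R,2).tolist())
s=arm.get_state();print({k:np.round(v,3) for k,v in s.items()})
E
```

```text
pics
scene [[510.7, 0.0, 320.0], [0.0, 510.7, 200.9], [0.0, 0.0, 1.0]] [ 1.027 -0.619  0.671] [[0.77, 0.64, 0.01], [0.38, -0.46, -0.8], [-0.51, 0.62, -0.6]]
side [[392.7, 0.0, 326.7], [0.0, 392.7, 193.4], [0.0, 0.0, 1.0]] [0.15  0.539 0.488] [[-0.81, -0.59, 0.01], [-0.36, 0.49, -0.8], [0.46, -0.65, -0.6]]
wrist [[312.3, 0.0, 317.5], [0.0, 312.3, 202.4], [0.0, 0.0, 1.0]] [0.094 0.621 0.384] [[0.26, 0.97, 0.0], [0.93, -0.25, 0.26], [0.25, -0.07, -0.97]]
{'clock': np.float64(0.15), 'joint_positions': array([-1.331,  0.333, -0.065,  1.461,  0.022,  1.35 , -0.088]), 'qvel': array([-0.   , -0.001,  0.001, -0.002, -0.001,  0.001, -0.001]), 'effort': array([ 1.0000e-03, -6.2363e+01,  2.5000e-02, -3.9015e+01, -6.1000e-02,
        3.7000e-02,  0.0000e+00]), 'tcp_pos': array([0.162, 0.603, 0.222]), 'eef_rot': array([ 0.131,  0.991, -0.001, -0.   ]), 'contact_force': array([0.553, 0.336, 0.462]), 'wrist_torque': array([0.036, 0.026, 0.062]), 'grip_width': np.float64(1.004)}
```

View pics/scene0.png

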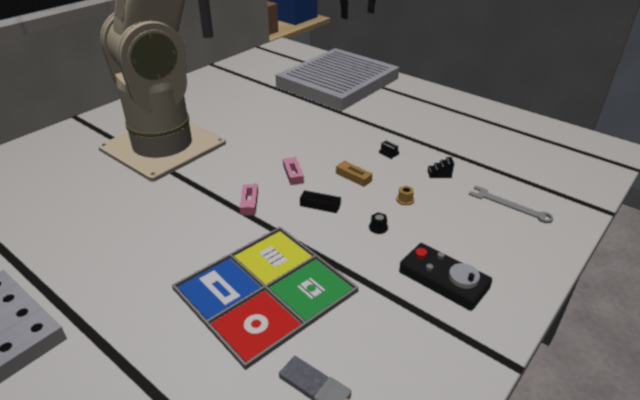

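View pics/side0.png

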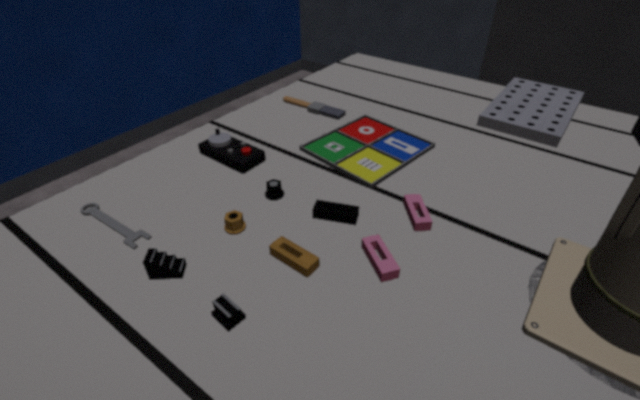

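The scene view shows the black strap at (320,201), the black nut (379,222), the T-nut (390,149) and the step block (441,168). The pads' outlines are at blue (220,287), yellow (273,257), green (312,288) and red (256,324). The brass parts are at (354,173) and (406,194). The side view agrees.

```bash
cat > h.py <<'E'
from plant import arm
import cv2, numpy as np
from scipy.spatial.transform import Rotation as Ro
def cast(p,uv,z):
    K,R,t=[np.array(p[k],float) for k in("camera_matrix","R","t")]
    uv=np.atleast_2d(uv).astype(float)
    d=np.c_[uv,np.ones(len(uv))]@np.linalg.inv(K).T@R; c=-R.T@t
    return c+d*((z-c[2])/d[:,2])[:,None]
def quat(yaw):  # tool down, jaw (y) axis at angle yaw in world
    y=np.array([np.cos(yaw),np.sin(yaw),0]); z=np.array([0,0,-1.]); x=np.cross(y,z)
    return Ro.from_matrix(np.c_[x,y,z]).as_quat()
def shot(n,name):
    p=arm.camera_params(n); im=arm.read_camera(n); cv2.imwrite(f"pics/{name}.png",im[:,:,::-1])
    np.savez(f"pics/{name}.npz",im=im,**{k:np.array(p[k]) for k in("camera_matrix","R","t")}); return p,im
E
python3 - <<'E'
from h import *
a=arm.camera_params("scene");b=arm.camera_params("side")
for n,u,v,z in [("strap",(320,201),(336,212),.011),("nut",(379,222),(274,190),.014),("tnut",(390,149),(228,312),.014),("step",(441,168),(165,264),.015),("bstrap",(354,173),(294,255),.011),("bnut",(406,194),(235,222),.014),("blue",(220,287),(402,146),.007),("yel",(273,257),(370,163),.007),("green",(312,288),(334,147),.007),("red",(256,324),(367,130),.007),("pink",(293,170),(380,256),.011),("pink",(249,199),(417,211),.011)]:
    print(n,cast(a,u,z)[0,:2].round(3),cast(b,v,z)[0,:2].round(3))
s=arm.get_state()
R=Ro.from_quat(s["eef_rot"]).as_matrix();print(R.round(2).tolist())
p=arm.camera_params("wrist");c=-np.array(p["R"]).T@p["t"];print(R.T@(c-s["tcp_pos"]))
E
```

```text
strap [0.47  0.065] [0.468 0.064]
nut [0.61  0.083] [0.607 0.085]
tnut [0.469 0.34 ] [0.463 0.341]
step [0.609 0.343] [0.612 0.338]
bstrap [0.461 0.2  ] [0.461 0.197]
bnut [0.6   0.202] [0.598 0.2  ]
blue [ 0.492 -0.241] [ 0.485 -0.239]
yel [ 0.51  -0.125] [ 0.508 -0.127]
green [ 0.618 -0.138] [ 0.614 -0.137]
red [ 0.599 -0.258] [ 0.595 -0.258]
pink [0.344 0.118] [0.344 0.114]
pink [ 0.347 -0.028] [ 0.346 -0.03 ]
[[-0.97, 0.26, -0.0], [0.26, 0.97, -0.0], [-0.0, -0.0, -1.0]]
[ 0.07066274 -0.00047906 -0.16243203]
```

Both cameras agree to within 7 mm and the positions are reachable. Next come the closer overhead wrist views.

```bash
python3 - <<'E'
from h import *
for n,x,y in [("wB",.53,.34),("wA",.53,.10),("wC",.545,-.19)]:
    arm.move_pose([x,y,.2],quat(np.pi/2)); s=arm.get_state(); shot("wrist",n); print(n,s["clock"],s["tcp_pos"].round(3),s["joint_positions"].round(2),np.abs(s["qvel"]).max())
im=np.vstack([cv2.resize(cv2.imread(f"pics/{n}.png"),(480,300)) for n in("wB","wA")])
cv2.imwrite("pics/wBA.png",im)
E
```

```text
wB 1.8083 [0.529 0.341 0.2  ] [-0.77  0.35  0.16  1.49 -0.06  1.31  0.97] 0.006976428187237482
wA 2.8083 [0.53  0.102 0.2  ] [-0.52  0.15  0.28  1.73 -0.04  1.26  1.34] 0.01041458084998792
wC 3.975 [ 0.546 -0.188  0.2  ] [-0.18  0.25  0.51  1.65 -0.13  1.27  1.93] 0.010009778398175566
```

View pics/wBA.png

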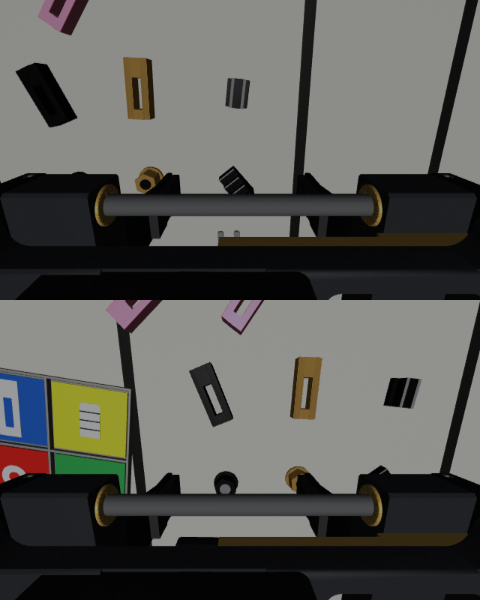

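View pics/wC.png

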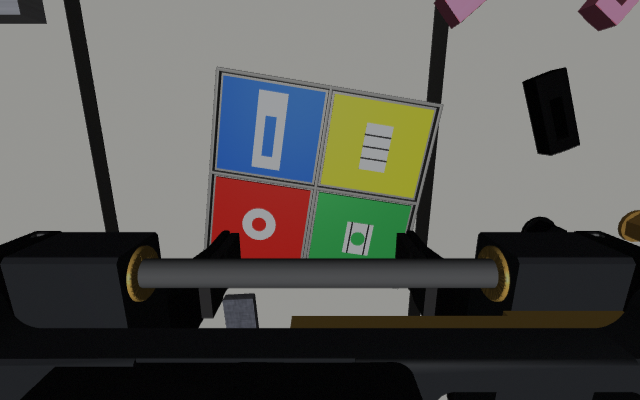

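The hand hides the lower half of the wrist image, but all four pad outlines are visible: strap (270,130), step (376,147), nut (259,224) and T-nut (358,238). The straight-down pixel is near row 119, so I'll hover the camera directly over each part, where the silhouette equals the plan outline.

```bash
python3 - <<'E'
from h import *
P=dict(strap=(.469,.065,.022),nut=(.608,.084,.005),tnut=(.466,.340,.010),step=(.610,.340,.02))
# pads
f=np.load("pics/wC.npz"); im=f["im"]; hsv=cv2.cvtColor(im,cv2.COLOR_RGB2HSV)
for n,c in dict(strap=(270,130),step=(376,147),nut=(259,224),tnut=(358,238)).items():
    m=((hsv[...,1]<60)&(hsv[...,2]>120)).astype(np.uint8)
    w=np.zeros_like(m); h=42; w[c[1]-h:c[1]+h,c[0]-23:c[0]+23]=1
    if n in("nut","tnut"): w[c[1]+20:]=0; w[:c[1]-20]=0
    q=np.argwhere(m*w)[:,::-1]; g=cast(f,q,.007)[:,:2]
    r=cv2.minAreaRect((g*1000).astype(np.float32)); print(n,len(q),np.round(r[0],1),np.round(r[1],1),round(r[2],1))
tiles=[]
for n in ("strap","nut","step","tnut"):
    x,y,z=P[n]
    arm.move_pose([x+.07,y,.14],quat(np.pi/2)); p,im=shot("wrist","h_"+n); 
    K,R,t=[np.array(p[k]) for k in("camera_matrix","R","t")]
    q=K@(R@[x,y,z]+t); u,v=(q[:2]/q[2]).astype(int); print(n,u,v,arm.get_state()["clock"])
    tiles.append(cv2.resize(im[max(v-70,0):max(v-70,0)+140,u-90:u+90,::-1],(390,300),interpolation=cv2.INTER_CUBIC))
cv2.imwrite("pics/tiles.png",cv2.convertScaleAbs(np.vstack([np.hstack(tiles[:2]),np.hstack(tiles[2:])]),alpha=1.5))
E
```

```text
strap 1780 [ 487.3 -241.3] [31.9 83.5] 81.3
step 1103 [ 505.6 -122.6] [30.  51.8] 81.2
nut 652 [ 596.3 -258. ] [38.4 38.6] 27.7
tnut 549 [ 614.5 -139.2] [31.9 39.9] 81.4
strap 319 119 5.1
nut 319 120 5.7667
step 320 119 6.8167
tnut 318 119 7.5
```

View pics/tiles.png

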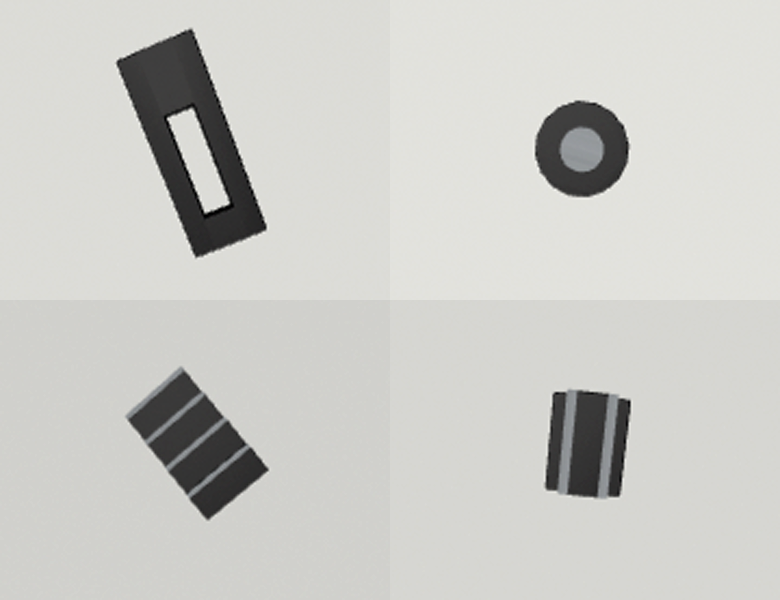

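Pad outline sizes match to within 0.5 mm (the nut ring was slightly clipped), the spacing comes out at 110.3 and 120.1 mm, and the tray angle is −8.7°. The tiles show clean plan silhouettes for all four parts, with the step block's low end at upper left. Next I measure the parts and look for the hexagon orientation.

```bash
python3 - <<'E'
from h import *
Z=dict(strap=(.022,),nut=(.005,),tnut=(.010,.028),step=(.016,.028,.040))
for n,zs in Z.items():
    f=np.load(f"pics/h_{n}.npz"); im=f["im"]; g=cv2.cvtColor(im,cv2.COLOR_RGB2GRAY)
    m=((g<110)).astype(np.uint8); m=cv2.morphologyEx(m,cv2.MORPH_CLOSE,np.ones((9,9),np.uint8)) if n in("nut","step","tnut") else m
    cs=[c for c in cv2.findContours(m,cv2.RETR_EXTERNAL,cv2.CHAIN_APPROX_NONE)[0] if cv2.pointPolygonTest(c,(319,119),False)>=-15*0 or np.hypot(*(c.mean((0,1))-(319,119)))<15]
    c=max(cs,key=len)[:,0]
    print(n,[c.min(0).tolist(),c.max(0).tolist()])
    for z in zs:
        w=(cast(f,c,z)[:,:2]*1000).astype(np.float32)
        r=cv2.minAreaRect(w); ce,rr=cv2.minEnclosingCircle(w)
        print("  z",z,np.round(r[0],1),np.round(r[1],1),round(r[2],1), "circ",np.round(ce,1),round(rr,1))
        if n=="step": print("  corners",np.round(cv2.boxPoints(r),1).tolist())
im=np.load("pics/h_nut.npz")["im"][90:150,289:349,::-1].astype(float)
cv2.imwrite("pics/hex.png",cv2.resize(np.clip((im-10)*6,0,255).astype(np.uint8),(540,540),interpolation=cv2.INTER_CUBIC))
E
```

```text
strap [[283, 62], [351, 168]]
  z 0.022 [467.5  64.1] [84.4 32.4] 21.8 circ [467.1  64.7] 44.4
nut [[296, 97], [338, 141]]
  z 0.005 [607.3  81.9] [38.8 39.1] 89.9 circ [607.3  81.9] 20.0
tnut [[299, 91], [338, 140]]
  z 0.01 [463.2 340.1] [32.6 42.9] 84.2 circ [463.4 340.2] 25.1
  z 0.028 [463.4 340. ] [30.6 40.2] 84.2 circ [463.6 340.1] 23.6
step [[288, 80], [353, 151]]
  z 0.016 [607.4 339.6] [54.2 33.2] 39.6 circ [607.7 339.7] 30.8
  corners [[576.0, 335.1000061035156], [597.0999755859375, 309.6000061035156], [638.9000244140625, 344.1000061035156], [617.7000122070312, 369.70001220703125]]
  z 0.028 [607.5 339.5] [51.9 31.8] 39.6 circ [607.8 339.6] 29.6
  corners [[577.4000244140625, 335.20001220703125], [597.7000122070312, 310.70001220703125], [637.7000122070312, 343.79998779296875], [617.4000244140625, 368.29998779296875]]
  z 0.04 [607.7 339.4] [49.7 30.4] 39.6 circ [607.9 339.5] 28.3
  corners [[578.7999877929688, 335.29998779296875], [598.2000122070312, 311.8999938964844], [636.5, 343.5], [617.0999755859375, 367.0]]
```

View pics/hex.png

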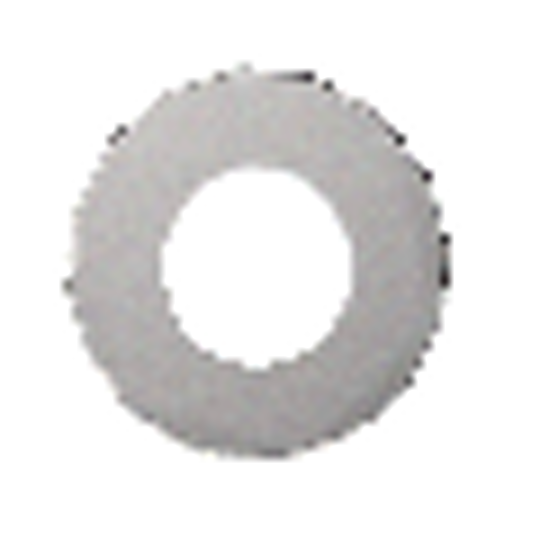

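The hexagon can't be seen from straight above. The step-block view should show the nut obliquely near column 45, so I'll enhance that, plus the strap view if the nut is in it.

```bash
python3 - <<'E'
from h import *
T=[]
for n in ("h_step","wB","scene0"):
    im=cv2.imread(f"pics/{n}.png")
    if n=="scene0": u,v=379,222
    else:
        f=np.load(f"pics/{n}.npz"); q=f["camera_matrix"]@(f["R"]@[.607,.082,.02]+f["t"]); u,v=(q[:2]/q[2]).astype(int)
    print(n,u,v)
    c=im[max(v-30,0):v+30,max(u-30,0):u+30].astype(float)
    T.append(cv2.resize(np.clip((c-5)*5,0,255).astype(np.uint8),(260,260),interpolation=cv2.INTER_CUBIC))
cv2.imwrite("pics/hex2.png",np.hstack(T))
E
```

```text
h_step 25 116
wB 97 249
scene0 379 222
```

View pics/hex2.png

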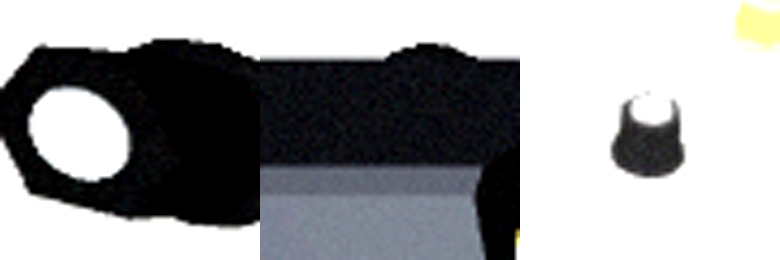

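The first tile shows the hexagon's top edge, with corners at pixels (8.5,96.9), (0,108.4), (6.3,130.3) and (27,135.6).

```bash
python3 - <<'E'
from h import *
f=np.load("pics/h_step.npz")
w=cast(f,[(8.5,96.9),(0,108.4),(6.3,130.3),(27.1,135.6)],.028)[:,:2]*1000
print(w.round(1)); d=w-[607.3,81.9]; print(np.hypot(*d.T).round(1),(np.degrees(np.arctan2(d[:,1],d[:,0]))%60).round(1))
e=np.diff(w,axis=0);print(np.hypot(*e.T).round(1),(np.degrees(np.arctan2(e[:,1],e[:,0]))%60).round(1))
A=np.radians(-8.7)
from numpy import pi
# (part x,y, jaw angle at pick, place jaw angle)
J=dict(strap=(467.3,64.3,np.radians(21.8)+pi/2+0, (487.3,-241.3)),tnut=(463.4,340.1,np.radians(174.2),(614.5,-139.2)))
for nm,(x,y,a,b,X,Y) in dict(strap=(467.3,64.3,21.8+90,81.3,487,-241),strapx=(467.3,64.3,21.8-90,-98.7,487,-241),tnut=(463,340,-5.8,-8.7,614,-139),tnut2=(463,340,174.2,171.3,614,-139),step=(607,339.5,39.6+90,81.3,505,-122),nut=(607,82,90,90,596,-258)).items():
    for xx,yy,q in((x,y,a),(X,Y,b)):
        try: r=arm.inverse_kinematics([xx/1e3,yy/1e3,.01],quat(np.radians(q))); print(nm,q,None if r is None else np.round(r,2)[[0,2,4,6]])
        except Exception as ex: print(nm,ex)
E
```

```text
[[591.6  79. ]
 [600.8  69.5]
 [618.8  70.1]
 [623.3  86.9]]
[16.  14.  16.5 16.8] [10.4  2.4 14.3 17.4]
[13.2 18.  17.4] [13.9  2.1 15. ]
strap 111.8 [-0.61  0.41 -0.14  1.84]
strap 81.3 [-0.24  0.74 -0.4   2.12]
strapx -68.2 [-1.01  0.87 -0.35 -1.12]
strapx -98.7 [-0.52  1.16 -0.77 -0.74]
tnut -5.8 [-1.19  0.58 -0.33 -0.55]
tnut -8.7 [-0.45  0.82 -0.57  0.41]
tnut2 174.2 [-0.76  0.06 -0.03  2.35]
tnut2 171.3 [ 0.99 -1.25  0.95  2.56]
step 129.6 [-0.73  0.22 -0.16  1.79]
step 81.3 [-0.42  0.66 -0.31  1.83]
nut 90 [-0.53  0.4  -0.25  1.54]
nut 90 [-0.22  0.78 -0.56  2.3 ]
```

The hexagon's corners sit at about 14.5° mod 60, so its flats face about 104.5° (the second corner is clipped at the image edge, so I ignored it). Now I'll do the strap first, then check it in the same kind of view to catch any bias.

```bash
cat >> h.py <<'E'
def pick(x,y,jaw,z,op):
    q=quat(np.radians(jaw)); arm.command_gripper(op)
    arm.move_pose([x/1e3,y/1e3,.09],q); hit=arm.move_linear([x/1e3,y/1e3,z],feed=.1,max_force=20)
    arm.command_gripper(0); s=arm.get_state(); w=s["grip_width"]*87
    arm.move_linear([x/1e3,y/1e3,.10],feed=.15); print("pick hit",hit,"width",round(w,1),s["tcp_pos"].round(4),"after lift",round(arm.get_state()["grip_width"]*87,1),s["clock"])
def place(x,y,jaw,z,op):
    q=quat(np.radians(jaw))
    arm.move_pose([x/1e3,y/1e3,.10],q); arm.move_linear([x/1e3,y/1e3,z+.02],feed=.12)
    hit=arm.move_linear([x/1e3,y/1e3,z],feed=.04,max_force=12); s=arm.get_state()
    arm.command_gripper(op); arm.move_linear([x/1e3,y/1e3,.10],feed=.15)
    print("place hit",hit,s["tcp_pos"].round(4),Ro.from_quat(s["eef_rot"]).as_matrix()[:2,1].round(3),arm.get_state()["clock"])
def look(x,y,name):
    arm.move_pose([x/1e3+.07,y/1e3,.14],quat(np.pi/2)); return shot("wrist",name)
E
python3 - <<'E'
from h import *
pick(467.4,64.2,111.8,.004,.7)
place(487.3,-241.3,81.3,.0115,.58)
p,im=look(487.3,-241.3,"s1")
cv2.imwrite("pics/s1c.png",cv2.resize(im[50:190,210:430,::-1],None,fx=3,fy=3,interpolation=cv2.INTER_CUBIC))
E
```

```text
pick hit False width 31.7 [0.4675 0.0642 0.0041] after lift 31.9 10.9917
place hit True [ 0.4869 -0.241   0.0111] [0.151 0.989] 15.6083
```

View pics/s1c.png

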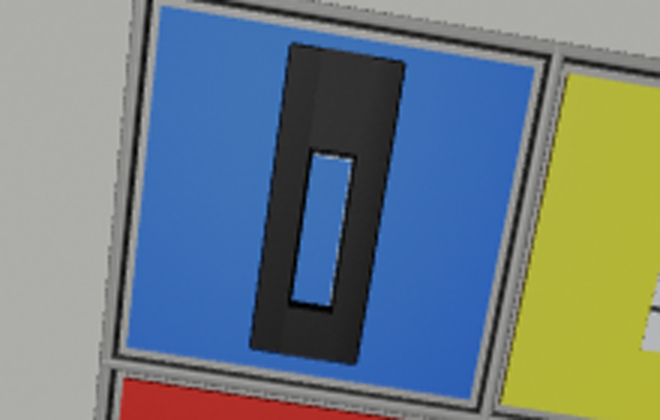

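The strap lies flat on the blue pad and no white outline shows around it. I'll measure it against the pad.

```bash
cat >> h.py <<'E'
def rect(f,m,z):
    c=max(cv2.findContours(m.astype(np.uint8),cv2.RETR_EXTERNAL,cv2.CHAIN_APPROX_NONE)[0],key=cv2.contourArea)[:,0]
    r=cv2.minAreaRect((cast(f,c,z)[:,:2]*1000).astype(np.float32)); return np.round(r[0],1),np.round(r[1],1),round(r[2],1)
E
python3 - <<'E'
from h import *
f=np.load("pics/s1.npz"); im=f["im"].copy(); im[195:]=128; im[:,:225]=128;im[:,430:]=128
hsv=cv2.cvtColor(im,cv2.COLOR_RGB2HSV)
b=(abs(hsv[...,0].astype(int)-107)<12)&(hsv[...,1]>120)
blue=rect(f,b,.007); m=im.max(2)<75
cv2.imwrite
n,l,st,_=cv2.connectedComponentsWithStats(m.astype(np.uint8)); k=l[70,325]; print(k)
print(blue,rect(f,l==k,.029))
E
```

```text
2
(array([ 487.4, -241.4]), array([110. ,  99.9]), 81.3) (array([ 486.7, -241. ]), array([31.8, 83.3]), 81.3)
```

The strap is within 0.8 mm and 0.1° of the pad centre, so there is no bias to correct. Now the other three.

```bash
python3 - <<'E'
from h import *
pick(607.3,81.9,104.5,.009,.7); place(596.1,-258.0,78,.0162,.58)
pick(606.7,338.8,129.6,.005,.65); place(505.5,-122.7,81.3,.0122,.56)
pick(463.4,340.1,-5.8,.005,.75); place(614.2,-139.4,-8.7,.0122,.62)
for n,x,y in (("p_tnut",614.2,-139.4),("p_nut",596.1,-258.0),("p_step",505.5,-122.7)): look(x,y,n)
arm.move_pose([.6,.2,.25],quat(np.pi/2)); shot("scene","scene1"); print(arm.get_state()["clock"])
T=[cv2.resize(cv2.imread(f"pics/{n}.png")[30:205,210:430],(390,300)) for n in("p_tnut","p_nut","p_step")]+[cv2.resize(cv2.imread("pics/scene1.png")[130:390,150:488],(390,300))]
cv2.imwrite("pics/fin.png",np.vstack([np.hstack(T[:2]),np.hstack(T[2:])]))
E
```

```text
pick hit False width 29.6 [0.6073 0.082  0.0091] after lift 29.6 19.4583
place hit True [ 0.5958 -0.2578  0.0161] [0.208 0.978] 24.1
pick hit False width 29.9 [0.6068 0.3388 0.0052] after lift 29.4 28.275
place hit True [ 0.5052 -0.1224  0.012 ] [0.151 0.989] 33.4333
pick hit False width 39.9 [0.4635 0.3402 0.0051] after lift 39.8 37.5
place hit True [ 0.6138 -0.1392  0.0121] [ 0.989 -0.151] 42.675
46.775
```

View pics/fin.png

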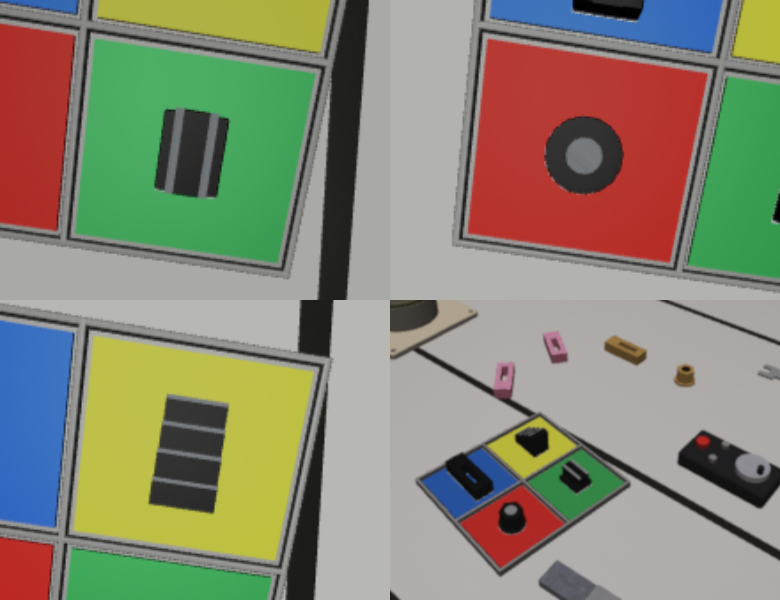

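All four parts stand on their own pads, the outlines are covered, and the brass and pink parts look undisturbed. One numeric check, then I hand in.

```bash
python3 - <<'E'
from h import *
for n,z,hue,e in (("tnut",.023,(614.2,-139.4),81.3),("nut",.012,(596.1,-258.0),0),("step",.035,(505.5,-122.7),81.3)):
    f=np.load(f"pics/p_{n}.npz"); g=f["im"].astype(int); m=(g.max(2)<130)&(g.max(2)-g.min(2)<40)
    w=np.zeros_like(m); w[70:170,270:370]=1; m=cv2.morphologyEx((m&w).astype(np.uint8),cv2.MORPH_CLOSE,np.ones((7,7),np.uint8))
    l=cv2.connectedComponents(m)[1]; print(n,"pad",hue,e,"part",rect(f,l==l[119,319],z))
d=[cv2.cvtColor(cv2.imread(f"pics/scene{i}.png"),cv2.COLOR_BGR2HSV) for i in(0,1)]
for u,v in((354,173),(406,194)):
    for h in d:
        m=(h[v-20:v+20,u-25:u+25,1]>130)&(h[v-20:v+20,u-25:u+25,2]>70); print("brass",np.argwhere(m).mean(0)[::-1]+[u-25,v-20])
print(arm.get_state()["grip_width"]); arm.hand_in()
E
```

```text
tnut pad (614.2, -139.4) 81.3 part (array([ 612.8, -139.2]), array([31.1, 41.5]), 81.3)
nut pad (596.1, -258.0) 0 part (array([ 595.6, -258.1]), array([38.7, 38.2]), 89.9)
step pad (505.5, -122.7) 81.3 part (array([ 506.1, -122.5]), array([31.3, 51.3]), 80.8)
brass [353.57377049 173.02810304]
brass [353.57611241 173.0117096 ]
brass [405.08333333 196.24479167]
brass [405.09473684 196.25789474]
0.6160133291492633
the job is handed in; nothing more can be done
```

All four black parts are on their own pads in the tray, and the job is handed in with nothing held. The robot's clock read 46.8 s of the 104 s allowed.

| Part | Centre vs. outline | Angle vs. outline |
|---|---|---|
| Strap clamp | 0.8 mm off | within 0.1° |
| Flange nut | 0.5 mm off | free to turn |
| T-slot nut | 1.4 mm off | within 0.1° |
| Step block | 0.6 mm off | within 0.5° |

- **Accuracy:** the camera calibration is only good to about 2 mm, so these offsets are within what I can measure.
- **Brass parts:** both are where they were, to less than 0.1 pixel in the scene camera. The pink look-alikes were not touched.
- **Checks that failed or disagreed:** none failed. The nut's first ring measurement on the pad was slightly clipped, and one hexagon corner was cut off at the image edge. I used the tray spacing and the other corners instead, and the nut gripped at 29.6 mm, close to its 30 mm across flats.

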